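# Clear the manicure desk after a client

### The job

Sort the used things on the manicure desk into their trays: stand both polish bottles in the pink tray and both gel jars in the wooden tray, upright, and lay the blue-handled nail pusher flat inside the steel tray. Don't knock any bottle or jar over, and leave the green glass dish and the pump dispenser where they are.

Things in the scene. Friction and masses are not known exactly. Their poses are not given: they have to be found in the camera images.
- yellow_polish: Round nail polish bottle, standing upright: yellow body 34 mm in diameter and 34 mm high with a shoulder up to 42 mm, then a slim white cap 17 to 19 mm in diameter, up to 78 mm total height. About 50 g. Origin at the centre of its underside, z up the bottle; it can be picked by the cap.
- red_polish: Round nail polish bottle, standing upright: red body 34 mm in diameter and 34 mm high with a shoulder up to 42 mm, then a slim white cap 17 to 19 mm in diameter, up to 78 mm total height. About 50 g. Origin at the centre of its underside, z up the bottle; it can be picked by the cap.
- pink_jar: Round black gel jar, standing upright, 42 mm high: black body 48 mm in diameter, closed with a pink lid 50 mm in diameter over its top 14 mm. About 80 g. Origin at the centre of its underside, z up.
- white_jar: Round black gel jar, standing upright, 42 mm high: black body 48 mm in diameter, closed with a white lid 50 mm in diameter over its top 14 mm. About 80 g. Origin at the centre of its underside, z up.
- pusher: Slim nail pusher lying on the desk, 120 mm long: blue square handle 66 mm long, 10 mm wide and 10 mm high in the middle, a thin dark steel shank and blade 27 mm long at each end (both ends alike). About 30 g. Origin at the middle of its underside, which is its balance point; x runs along its length, z up.
- polish_tray: Pink tray for polish bottles. Low open rectangular tray, 120 mm by 160 mm outside, walls 4 mm thick and 18 mm high, floor 4 mm thick, so 112 by 152 mm inside. Fixed to the desk. Origin at the centre of its underside (desk level); its x axis runs across the short side, y along the long side, z up. It may stand in any of the three tray places beyond the loose things, turned a little.
- jar_tray: Brown wooden tray for gel jars. Low open rectangular tray, 120 mm by 160 mm outside, walls 4 mm thick and 18 mm high, floor 4 mm thick, so 112 by 152 mm inside. Fixed to the desk. Origin at the centre of its underside (desk level); its x axis runs across the short side, y along the long side, z up. It may stand in any of the three tray places beyond the loose things, turned a little.
- tool_tray: Bare steel tray for instruments. Low open rectangular tray, 120 mm by 160 mm outside, walls 4 mm thick and 18 mm high, floor 4 mm thick, so 112 by 152 mm inside. Fixed to the desk. Origin at the centre of its underside (desk level); its x axis runs across the short side, y along the long side, z up. It may stand in any of the three tray places beyond the loose things, turned a little.
- dish: Small empty green glass dish standing among the loose things, to be left alone: 60 mm in diameter at the rim, 26 mm high. Origin at the centre of its underside.
- dispenser: Clear pump dispenser with a white top near the left side of the desk, to be left alone: 64 mm in diameter, 141 mm high. Origin at the centre of its underside.

How it is judged (in metres and radians):
At the end, for the whole second after the job is handed in: Both bottles stand upright in the pink tray, both jars upright in the wooden tray, the pusher lies in the steel tray: all inside the walls, within 7 degrees of level and 5 mm of the tray floor (pusher 4 degrees, 3 mm), at rest. The glass dish and dispenser stand within 30 mm of their start (x of yellow_polish in the frame of polish_tray between -0.042 and 0.042 m and y of yellow_polish in the frame of polish_tray between -0.062 and 0.062 m and z of yellow_polish in the frame of polish_tray between 0 and 0.009 m and angle between each of yellow_polish, red_polish, pink_jar, white_jar's own z axis and vertical below 0.12 rad and linear speed of each of yellow_polish, red_polish, pink_jar, white_jar, pusher below 0.02 m/s and angular speed of each of yellow_polish, red_polish, pink_jar, white_jar, pusher below 0.3 rad/s and x of red_polish in the frame of polish_tray between -0.042 and 0.042 m and y of red_polish in the frame of polish_tray between -0.062 and 0.062 m and z of red_polish in the frame of polish_tray between 0 and 0.009 m and x of pink_jar in the frame of jar_tray between -0.034 and 0.034 m and y of pink_jar in the frame of jar_tray between -0.054 and 0.054 m and z of pink_jar in the frame of jar_tray between 0 and 0.009 m and x of white_jar in the frame of jar_tray between -0.034 and 0.034 m and y of white_jar in the frame of jar_tray between -0.054 and 0.054 m and z of white_jar in the frame of jar_tray between 0 and 0.009 m and x of pusher in the frame of tool_tray between -0.056 and 0.056 m and y of pusher in the frame of tool_tray between -0.056 and 0.056 m and z of pusher in the frame of tool_tray between 0 and 0.007 m and angle between pusher's own z axis and vertical below 0.07 rad and distance of each of dish, dispenser from where it was at the start of the episode below 0.03 m and angle between each of dish, dispenser's own z axis and vertical below 0.2 rad); the robot touches nothing.
It fails at once if a polish bottle or a jar tips over (more than about 50 degrees from upright) (angle between any of yellow_polish, red_polish, pink_jar, white_jar's own z axis and vertical above 0.87 rad).
It fails at once if the glass dish or the pump dispenser is moved more than 30 mm or tipped (not (distance of each of dish, dispenser from where it was at the start of the episode below 0.03 m and angle between each of dish, dispenser's own z axis and vertical below 0.2 rad)).
It also fails if it takes over 106 s, if anything falls off the work surface, if the arm or the gripper's body presses on something with over 40 N, if the wrist force passes 120 N, or if a joint passes its speed limit or range.

### The arm

A 6-joint arm with a two-finger parallel gripper is mounted at the origin on the work surface. World frame = base frame: x ahead of the robot, y to its left, z up, the work surface at z = 0. Lengths are in mm, angles in degrees, forces in N, time in s.
With the tool pointing down it reaches from about 350 to 850 mm from the base axis. Payload 8.1 kg.
Tool frame: the origin (TCP) lies at the very end of the fingers, on their centre line; the grasp point (between the pads) lies r.tcp_to_grasp behind it (r.tcp_to_grasp is the distance from the TCP to the grasp point, in mm); z points along the fingers, y is the line along which they close (so a half turn about z gives the same grasp; the last joint's range is limited). The gripper opens to 85 mm and grips with 20 to 120 N. Pads are 22 mm wide; open, the fingers measure 114 mm over their backs; the gripper's body (76 mm by 85 mm) begins 54 mm behind the grasp point. The pads swing forward as they close: fully open they stand 13 mm farther back than shut.
Start: joints at [-69.981, 7.471, 85.268, -0, 87.261, -4.893], TCP at [252.757, -544.168, 231.292] pointing down, gripper open.
Joint ranges: [-169.43, 169.43], [-51.17, 129.36], [1.28, 143.12], [-76.62, 256.62], [0, 156.53], [-152.29, 152.29]. Speed limits (degrees/s): [136.94, 136.94, 159.86, 180, 180, 180].

### API

Orientations are given as [roll, pitch, yaw] about the fixed x, y, z axes, in that order (R = Rz(yaw) Ry(pitch) Rx(roll)).
In Python, from bench import r gives the robot as it stands.
- The arm moves only by the shell command python3 -m handwheel 'ROWS' [OPENING] [FORCE]. ROWS is JSON, a list of rows, each a list of 4 numbers: the shift along the tool's x, y, z in m, then the turn about the tool's z in degrees. A call has 1 to 10 rows; each row shifts and turns the commanded pose from where the row before left it, along the tool's axes as they then stand; what a row does not reach is not made up. A row lasts 1/10 s, in which the tool goes at most 50 mm and 8.59 degrees, less where a joint would pass 70% of its speed; a pose out of reach is approached as far as the arm can. A call is refused whole if a number of a shift passes 0.05 or a number of a turn 8.59, either way. A call with a gripper value outside its range is refused whole. OPENING is the finger opening in m, from 0 to 0.0854, set as the call begins (- or left out, the last holds). The fingers move at their own pace and stop on an object; FORCE is the grip in N (left out, the last holds). Time passes only in rows, so rows that do not move let the fingers close. It gives the time, the measured TCP pose, the force, the opening and the grip force at its end, in the units of the state.
- r.sense(): the state, without advancing time (a new reading comes with each control period).
- r.snapshot(name): name is "scene" or "top" or "wrist"; returns the picture (420x560x3 uint8, red, green, blue); there is no depth.
- r.camera_params(name): a dict with "fx", "fy", "cx", "cy" (pixels), "R" (3x3) and "t" (3): a world point X has camera coordinates R X + t; the wrist camera has in their place "mount" (4x4, takes a point from camera to tool coordinates, whose origin is the TCP and whose axes are the flange's). Camera axes: x right, y down, z forward; pixel columns grow to the right and rows downward; lengths in mm; the calibration is good to about 2 mm. A picture is of the moment at which its call begins: read the wrist's pose just before it. camera_params takes no time and is no camera call.
- r.hand_in(): hands the job in; it is judged then, once.
The state is a dict: "time": time; "joint_pos": joint angles; "qd": joint speeds; "joint_efforts": joint torques, N m; "tool_pos": TCP position; "tcp_rot": TCP orientation; "ft_force": force on the tool from outside, world axes, zero at the start; "wrist_torque": the same for the moment, N m; "finger_gap": finger opening in mm; "grip_force": force on a finger pad.
Only numpy, scipy, OpenCV 4.12 (cv2) and the standard library are available. Lean on these libraries where they do the work, as an engineer would, in place of code of your own. Each camera call takes 0.05 s, during which the arm holds its last target. There are 200 camera calls.

## Working session

There is one attempt and no reset: what is moved stays moved. The work goes in short steps, Python scripts to look and compute and a shell command to move; the robot and the scene stay as the last step left them, time stands still between calls to the robot, and variables do not carry over. Pictures are saved under pics/ and viewed, at most 14 in all, crops included, and the job is handed in when it is done.

```bash
ls; mkdir -p pics; python3 - <<'E'
from bench import r
import cv2,numpy as np
for n in("top","scene"):
    cv2.imwrite(f"pics/{n}0.png",r.snapshot(n)[:,:,::-1]); p=r.camera_params(n); print(n,{k:np.round(v,3).tolist() for k,v in p.items()})
print(r.camera_params("wrist"),r.tcp_to_grasp,r.sense())
E
```

```text
pics
top {'fx': 395.42, 'fy': 395.42, 'cx': 276.26, 'cy': 213.933, 'R': [[-0.137, -0.991, -0.006], [-0.967, 0.135, -0.215], [0.213, -0.024, -0.977]], 't': [135.08, 507.536, 1097.493]}
scene {'fx': 511.947, 'fy': 511.947, 'cx': 276.312, 'cy': 210.028, 'R': [[0.76, 0.649, 0.005], [0.442, -0.512, -0.737], [-0.476, 0.562, -0.676]], 't': [-448.109, -140.013, 1464.165]}
{'fx': 344.4933500593664, 'fy': 344.4933500593664, 'cx': 283.8854194853336, 'cy': 211.23973369760446, 'mount': array([[-1.21091118e-04, -9.53838642e-01, -3.00319548e-01,
         7.78074891e+01],
       [ 9.99999854e-01, -2.73697918e-04,  4.66078721e-04,
        -7.49241308e-01],
       [-5.26760729e-04, -3.00319448e-01,  9.53838535e-01,
        -1.43159807e+02],
       [ 0.00000000e+00,  0.00000000e+00,  0.00000000e+00,
         1.00000000e+00]])} 18.700000000000003 {'time': 0.1, 'joint_pos': array([-6.99804785e+01,  7.51150289e+00,  8.53231515e+01, -1.05090674e-03,
        8.72621251e+01, -4.89221662e+00]), 'qd': array([-0.0099702 , -0.10788484, -0.14400311, -0.00168031, -0.00576487,
       -0.02140177]), 'joint_efforts': array([ 8.51181721e-05, -5.70951140e+01, -5.01943588e+01, -2.40774998e-04,
        8.13238701e-03, -1.28466922e-04]), 'tool_pos': array([ 252.58363479, -543.69356577,  230.34073997]), 'tcp_rot': array([-1.79903484e+02, -7.20770393e-03,  2.49117832e+01]), 'ft_force': array([0.05120825, 0.25362524, 0.01848221]), 'wrist_torque': array([ 0.05022384, -0.01516474,  0.01228312]), 'grip_force': 0.0, 'finger_gap': 85.56383850888918}
```

View pics/top0.png

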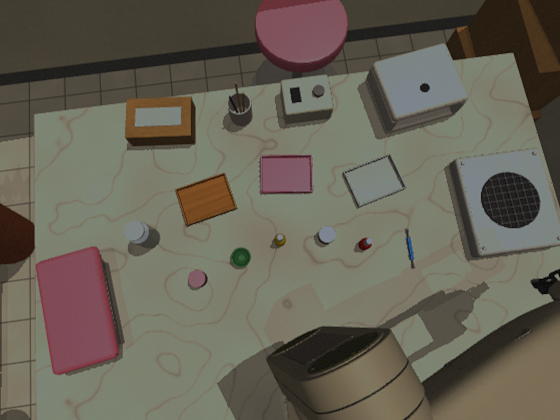

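View pics/scene0.png

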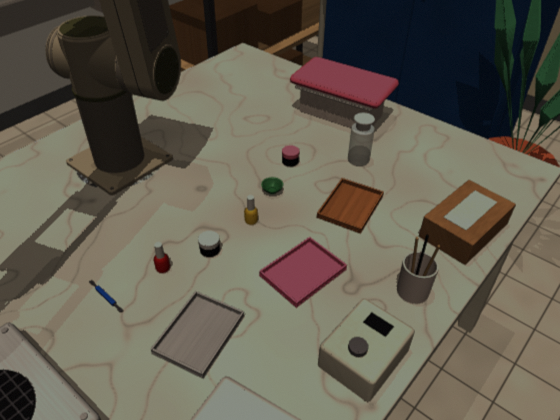

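The top view shows wooden tray (206,199), pink tray (286,174), steel tray (374,181), yellow polish (280,240), white jar (327,236), red polish (366,243), pusher (410,247), dish (241,258), pink jar (197,280) and dispenser (137,233). The scene view shows the same items: yellow (251,213), white jar (209,244), red (162,262), pusher (106,296) and pink jar (291,155).

```bash
cat > h.py <<'E'
from bench import r
import cv2,numpy as np
from scipy.spatial.transform import Rotation as Ro
def cam(n,s=None):
    p=r.camera_params(n); K=np.array([[p["fx"],0,p["cx"]],[0,p["fy"],p["cy"]],[0,0,1]])
    if n!="wrist": return K,np.array(p["R"]),np.array(p["t"])
    T=np.eye(4); T[:3,:3]=Ro.from_euler("xyz",s["tcp_rot"],degrees=True).as_matrix(); T[:3,3]=s["tool_pos"]
    W=np.linalg.inv(T@np.array(p["mount"])); return K,W[:3,:3],W[:3,3]
def ray(c,uv):
    K,R,t=c; d=R.T@np.linalg.inv(K)@[uv[0],uv[1],1]; return -R.T@t,d
def onz(c,uv,z):
    o,d=ray(c,uv); return o+d*(z-o[2])/d[2]
def tri(c1,u1,c2,u2):
    o1,d1=ray(c1,u1);o2,d2=ray(c2,u2)
    s=np.linalg.lstsq(np.c_[d1,-d2],o2-o1,rcond=None)[0]; a=o1+d1*s[0];b=o2+d2*s[1]
    return (a+b)/2,np.linalg.norm(a-b)
HSV={"yellow":((18,120,60),(34,255,255)),"red":((174,150,50),(180,255,255)),"red2":((0,150,50),(6,255,255)),
"pink":((160,60,80),(179,200,255)),"blue":((100,120,60),(125,255,255)),"green":((60,100,20),(90,255,255)),
"wood":((5,140,60),(17,255,255)),"white":((0,0,150),(180,60,255))}
def blob(im,box,*cols):
    x,y,X,Y=box; h=cv2.cvtColor(im,cv2.COLOR_RGB2HSV); m=np.zeros(h.shape[:2],np.uint8)
    for c in cols: m|=cv2.inRange(h,*[np.array(v) for v in HSV[c]])
    k=np.zeros_like(m); k[y:Y,x:X]=m[y:Y,x:X]
    cs,_=cv2.findContours(k,cv2.RETR_EXTERNAL,cv2.CHAIN_APPROX_NONE); 
    return max(cs,key=cv2.contourArea) if cs else None
E
python3 - <<'E'
from h import *
T=cv2.imread("pics/top0.png")[:,:,::-1].copy();S=cv2.imread("pics/scene0.png")[:,:,::-1].copy();ct=cam("top");cs=cam("scene")
def cen(c): m=cv2.moments(c); return np.array([m["m10"],m["m01"]])/max(m["m00"],1e-6)
for n,a,b,cols in [("yellow",(265,225,295,255),(235,190,270,230),("yellow",)),("red",(350,228,382,258),(145,240,180,280),("red","red2")),
 ("pink",(182,265,212,295),(275,140,305,170),("pink","red","red2")),("white",(312,222,342,250),(192,228,225,262),("white",)),
 ("blue",(395,222,425,272),(80,270,130,320),("blue",)),("green",(222,240,262,275),(255,170,290,200),("green",)),
 ("wood",(165,165,245,232),(308,170,395,240),("wood",)),("pink",(250,145,322,202),(250,230,355,310),("pink","red","red2"))]:
    k=[blob(T,a,*cols),blob(S,b,*cols)]
    if any(x is None for x in k): print(n,"none");continue
    p,e=tri(ct,cen(k[0]),cs,cen(k[1])); print(n,[cv2.contourArea(x) for x in k],p.round(1),round(e,1),cv2.boundingRect(k[0]))
    if n in("wood","pink") and cv2.contourArea(k[0])>1000 or n=="blue":
        b=np.array([onz(ct,u,18 if n!="blue" else 8)[:2] for u in k[0][:,0]],np.float32); print("   rect",cv2.minAreaRect(b))
# steel tray: hand-read rim corners
for u in [(344,181),(390,156),(405,180),(358,206)]: print("steel",onz(ct,u,18).round(0)) 
print("disp",onz(ct,(137,229),141).round(0))
big=cv2.resize(T[150:300,170:430],None,fx=3,fy=3,interpolation=2); cv2.imwrite("pics/crop1.png",big[:,:,::-1])
E
```

```text
yellow [43.5, 158.5] [447.3  66.2  12.9] 0.9 (274, 235, 12, 11)
red [38.5, 155.0] [ 401.1 -181.6   12.1] 2.8 (359, 238, 12, 12)
pink [210.5, 131.0] [369.9 316.2  38.1] 1.0 (188, 270, 18, 18)
white none
blue [51.0, 88.0] [ 373.8 -317.     6.9] 0.3 (407, 237, 7, 23)
   rect ((374.37982177734375, -316.7030944824219), (9.843151092529297, 66.19503021240234), 87.51292419433594)
green [232.5, 189.0] [415.7 185.5  19.9] 0.2 (232, 248, 18, 19)
wood [1801.5, 1611.5] [608.6 272.9   3.4] 1.1 (176, 174, 60, 51)
   rect ((607.4823608398438, 270.20330810546875), (119.53288269042969, 158.66415405273438), 11.952722549438477)
pink [1794.5, 3047.5] [654.9  15.5   7.1] 2.4 (261, 155, 52, 38)
   rect ((652.2645263671875, 15.106185913085938), (156.80551147460938, 119.49832153320312), 82.04945373535156)
steel [ 603. -157.   18.]
steel [ 663. -312.   18.]
steel [ 581. -342.   18.]
steel [ 520. -185.   18.]
disp [513. 441. 141.]
```

View pics/crop1.png

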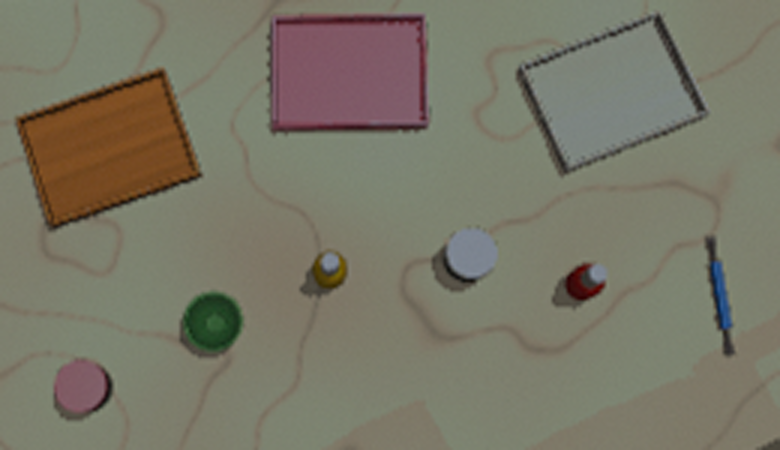

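```bash
python3 - <<'E'
from h import *
ct=cam("top")
f=lambda a,b,z:onz(ct,(170+(a-1)/3,150+(b-1)/3),z)
print("yellow",f(329,262,78).round(1),"red",f(597,273,78).round(1),"white",f(471,253,42).round(1),"pink",f(80,387,42).round(1))
c=np.array([f(a,b,18)[:2] for a,b in((518,70),(658,15),(706,114),(566,172))]);print(c.round(1),cv2.minAreaRect(c.astype(np.float32)))
K,R,t=ct
E
```

```text
yellow [449.2  65.2  78. ] red [ 404.3 -182.2   78. ] white [444.6 -73.6  42. ] pink [368.5 315.4  42. ]
[[ 629.3 -156.1]
 [ 668.1 -310. ]
 [ 556.6 -337.2]
 [ 516.5 -185.3]] ((592.1881713867188, -247.24668884277344), (116.50625610351562, 158.71546936035156), 14.145641326904297)
```

```bash
cat > go.py <<'E'
import sys
from h import *
def plan(x,y,z,yaw):
    s=r.sense(); p=s["tool_pos"]; w=s["tcp_rot"][2]; d=np.array([x,y,z])-p
    tu=-((yaw-w+180)%360-180); a=np.radians(yaw)
    print("t",round(s["time"],1),"at",p.round(1),s["tcp_rot"].round(1),"turn",round(tu,1),"then",np.round([d[0]*np.cos(a)+d[1]*np.sin(a),d[0]*np.sin(a)-d[1]*np.cos(a),-d[2]],1),"j",s["joint_pos"].round(0),"gap",round(s["finger_gap"],1),"f",s["ft_force"].round(1))
def snap(n):
    s=r.sense(); im=r.snapshot("wrist"); cv2.imwrite(f"pics/{n}.png",im[:,:,::-1]); return im,cam("wrist",s)
if __name__=="__main__": plan(*map(float,sys.argv[1:]))
E
python3 -m handwheel '[[0,0,0,6.85],[0,0,0,6.85],[0,0,0,6.85],[0,0,0,6.85]]'
python3 -m handwheel '[[0.014,-0.029,0.0138,0],[0.014,-0.029,0.0138,0],[0.014,-0.029,0.0138,0],[0.014,-0.029,0.0138,0],[0.014,-0.029,0.0138,0],[0.014,-0.029,0.0138,0],[0.014,-0.029,0.0138,0],[0.014,-0.029,0.0138,0],[0,0,0,0],[0,0,0,0]]' 0.04 60
python3 go.py 374 -317 120 -2.5
python3 -c "
from go import *
snap('w1')"
```

```text
time: 0.5
tool_pos: [252.7, -543.9, 230.7]
tcp_rot: [-179.9, 0.0, -2.8]
ft_force: [-0.6, 0.5, -0.4]
finger_gap: 85.9
grip_force: 0.0
time: 1.5
tool_pos: [374.6, -316.5, 120.3]
tcp_rot: [-180.0, 0.1, -2.4]
ft_force: [-0.9, 0.2, 0.4]
finger_gap: 39.6
grip_force: 0.0
t 1.5 at [ 374.6 -316.5  120.3] [-1.8e+02  1.0e-01 -2.4e+00] turn 0.1 then [-0.6  0.5  0.3] j [-46.  -5. 110.  -0.  75.  46.] gap 39.6 f [-0.9  0.2  0.4]
```

View pics/w1.png

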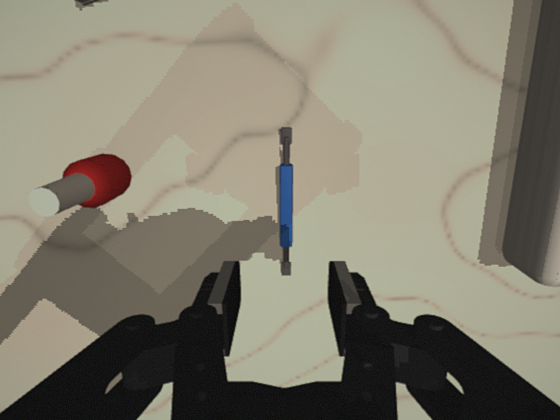

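The wrist view shows the pusher upright at column 286 (handle rows 165–246), parallel to the tool's x axis, and the red bottle's cap at (44,202).

```bash
python3 - <<'E'
from go import *
im=cv2.imread("pics/w1.png")[:,:,::-1].copy(); c=cam("wrist",r.sense())
k=blob(im,(250,140,320,260),"blue"); b=np.array([onz(c,u,9)[:2] for u in k[:,0]],np.float32); print(cv2.minAreaRect(b))
print(onz(c,(44,202),78).round(1)) 
m=cv2.minAreaRect(b)[0]; plan(m[0],m[1],2.5,-2.5)
E
```

```text
((375.5173034667969, -317.7802734375), (8.642829895019531, 66.12457275390625), 87.89566040039062)
[ 404.7 -183.    78. ]
t 1.6 at [ 374.7 -317.5  121. ] [180.    0.   -2.5] turn 0.0 then [  0.9   0.2 118.5] j [-46.  -5. 110.  -0.  75.  46.] gap 40.1 f [ 1.  -0.7  0.5]
```

```bash
python3 -m handwheel '[[0.001,0,0.03,0],[0,0,0.03,0],[0,0,0.025,0],[0,0,0.015,0],[0,0,0.01,0],[0,0,0.008,0],[0,0,0,0],[0,0,0,0]]' 0.03
python3 -m handwheel '[[0,0,0,0],[0,0,0,0],[0,0,0,0],[0,0,0,0],[0,0,0,0],[0,0,0,0]]' 0 50
python3 -m handwheel '[[0,0,-0.01,0],[0,0,-0.02,0],[0,0,-0.03,0],[0,0,-0.03,0],[0,0,-0.03,0],[0,0,0,0]]'
python3 go.py 592 -247 120 104
```

```text
time: 2.35
tool_pos: [376.1, -318.0, 3.6]
tcp_rot: [180.0, -0.0, -2.5]
ft_force: [-0.1, -0.8, -1.0]
finger_gap: 30.1
grip_force: 0.0
time: 2.95
tool_pos: [376.4, -318.0, 4.0]
tcp_rot: [179.9, -0.1, -2.5]
ft_force: [-1.3, 0.8, 6.3]
finger_gap: 7.9
grip_force: 50.0
time: 3.55
tool_pos: [378.1, -319.6, 128.7]
tcp_rot: [179.7, -0.4, -2.5]
ft_force: [0.7, -1.3, 0.6]
finger_gap: 7.7
grip_force: 49.2
t 3.5 at [ 378.1 -319.6  128.7] [179.7  -0.4  -2.5] turn -106.5 then [ 18.7 225.1   8.7] j [-46.  -5. 109.   0.  76.  46.] gap 7.7 f [ 0.7 -1.3  0.6]
```

```bash
python3 -m handwheel '[[0,0,0,-7.6],[0,0,0,-7.6],[0,0,0,-7.6],[0,0,0,-7.6],[0,0,0,-7.6],[0,0,0,-7.6],[0,0,0,-7.6]]'
python3 -m handwheel '[[0,0,0,-7.6],[0,0,0,-7.6],[0,0,0,-7.6],[0,0,0,-7.6],[0,0,0,-7.6],[0,0,0,-7.6],[0,0,0,-7.6]]'
python3 -m handwheel '[[0.0023,0.028,0,0],[0.0023,0.028,0,0],[0.0023,0.028,0,0],[0.0023,0.028,0,0],[0.0023,0.028,0,0],[0.0023,0.028,0,0],[0.0023,0.028,0,0],[0.0023,0.028,0,0],[0,0,0,0],[0,0,0,0]]'
python3 -c "
from go import *
im,c=snap('w2')
plan(592,-247,8,104)"
```

```text
time: 4.25
tool_pos: [375.5, -316.9, 122.7]
tcp_rot: [-180.0, -0.0, 51.0]
ft_force: [0.4, -0.6, 0.4]
finger_gap: 7.7
grip_force: 49.2
time: 4.95
tool_pos: [375.5, -317.0, 122.7]
tcp_rot: [-180.0, -0.0, 104.2]
ft_force: [-0.2, -0.3, 0.3]
finger_gap: 8.0
grip_force: 49.2
time: 5.95
tool_pos: [588.5, -245.0, 122.2]
tcp_rot: [-179.9, -0.0, 104.0]
ft_force: [-0.3, -0.2, 0.2]
finger_gap: 8.2
grip_force: 49.2
t 6.0 at [ 588.  -245.4  122.3] [-179.9   -0.   103.9] turn -0.1 then [ -2.5   3.5 114.3] j [-27.  17.  86.  -0.  77. -41.] gap 7.9 f [-0.6 -0.1 -0.9]
```

View pics/w2.png

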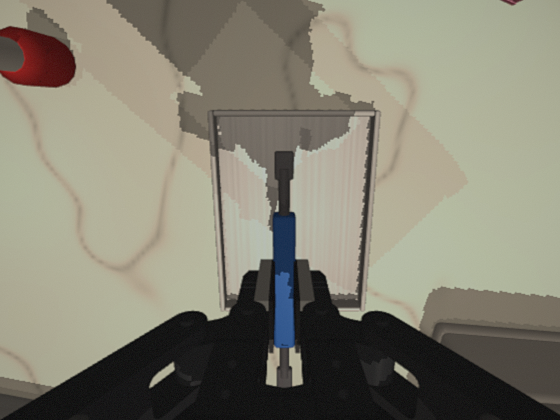

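The pusher is held straight between the pads, above the steel tray. The tray's rim corners are at (210,113), (379,113), (223,308) and (365,310).

```bash
python3 - <<'E'
from go import *
c=cam("wrist",r.sense())
p=np.array([onz(c,u,18)[:2] for u in((210,113),(379,113),(365,310),(223,308))],np.float32);print(p,cv2.minAreaRect(p)); m=cv2.minAreaRect(p)[0]; plan(*m,8,104)
E
```

```text
[[ 522.0849  -188.677  ]
 [ 635.4629  -160.55605]
 [ 674.6214  -312.517  ]
 [ 560.141   -339.00186]] ((598.3532104492188, -250.59703063964844), (117.47915649414062, 157.48770141601562), 14.206466674804688)
t 6.0 at [ 588.  -245.4  122.3] [-179.9   -0.   103.9] turn -0.1 then [ -7.5   8.8 114.3] j [-27.  17.  86.  -0.  77. -41.] gap 7.9 f [-0.6 -0.1 -0.9]
```

```bash
python3 -m handwheel '[[-0.003,0.003,0.03,0],[-0.003,0.004,0.03,0],[0,0,0.025,0],[0,0,0.014,0],[0,0,0.008,0],[0,0,0.004,0],[0,0,0.002,0],[0,0,0,0],[0,0,0,0]]'
python3 go.py 598 -250 8 104
```

```text
time: 6.9
tool_pos: [597.7, -250.1, 11.1]
tcp_rot: [179.9, 0.1, 103.9]
ft_force: [0.5, 0.4, -0.1]
finger_gap: 7.7
grip_force: 49.2
t 6.9 at [ 597.7 -250.1   11.1] [1.799e+02 1.000e-01 1.039e+02] turn -0.1 then [0.  0.3 3.1] j [-27.  26.  87.  -0.  67. -41.] gap 7.7 f [ 0.5  0.4 -0.1]
```

```bash
python3 -m handwheel '[[0,0,0.0015,0],[0,0,0.0015,0],[0,0,0.0005,0],[0,0,0,0]]'
python3 -m handwheel '[[0,0,0,0],[0,0,0,0],[0,0,0,0],[0,0,0,0]]' 0.03
python3 -m handwheel '[[0,0,-0.01,0],[0,0,-0.02,0],[0,0,-0.03,0],[0,0,-0.03,0],[0,0,-0.03,0],[0,0,0,0]]' 
python3 go.py 404.5 -182.6 140 45
python3 go.py 404.5 -182.6 140 104
```

```text
time: 7.3
tool_pos: [597.6, -250.0, 8.1]
tcp_rot: [180.0, 0.0, 103.9]
ft_force: [-3.9, 2.0, 10.6]
finger_gap: 7.7
grip_force: 50.5
time: 7.7
tool_pos: [596.8, -249.6, 6.1]
tcp_rot: [-180.0, -0.0, 103.9]
ft_force: [-0.9, 0.2, 0.5]
finger_gap: 29.8
grip_force: 0.0
time: 8.3
tool_pos: [600.3, -251.4, 133.5]
tcp_rot: [179.6, 0.4, 103.9]
ft_force: [0.5, 0.0, 0.0]
finger_gap: 30.1
grip_force: 0.0
t 8.3 at [ 600.3 -251.4  133.5] [179.6   0.4 103.9] turn 58.9 then [ -89.8 -187.    -6.5] j [-27.  18.  83.   0.  78. -41.] gap 30.1 f [0.5 0.  0. ]
t 8.3 at [ 600.3 -251.4  133.5] [179.6   0.4 103.9] turn -0.1 then [ 114.1 -173.3   -6.5] j [-27.  18.  83.   0.  78. -41.] gap 30.1 f [0.5 0.  0. ]
```

```bash
python3 -m handwheel '[[0.019,-0.0289,-0.001,0],[0.019,-0.0289,-0.001,0],[0.019,-0.0289,-0.001,0],[0.019,-0.0289,-0.001,0],[0.019,-0.0289,-0.001,0],[0.019,-0.0289,-0.001,0],[0,0,0,0],[0,0,0,0]]' 0.05
python3 -c "
from go import *
im,c=snap('w3')
plan(404.5,-182.6,41,104)"
```

```text
time: 9.1
tool_pos: [401.0, -180.7, 132.7]
tcp_rot: [179.9, 0.1, 103.9]
ft_force: [0.2, 0.0, 0.3]
finger_gap: 50.0
grip_force: 0.0
t 9.2 at [ 401.8 -181.1  133. ] [1.799e+02 1.000e-01 1.039e+02] turn -0.1 then [-2.2  2.3 92. ] j [-31. -14. 116.   0.  78. -45.] gap 50.0 f [0.4 0.1 0.1]
```

View pics/w3.png

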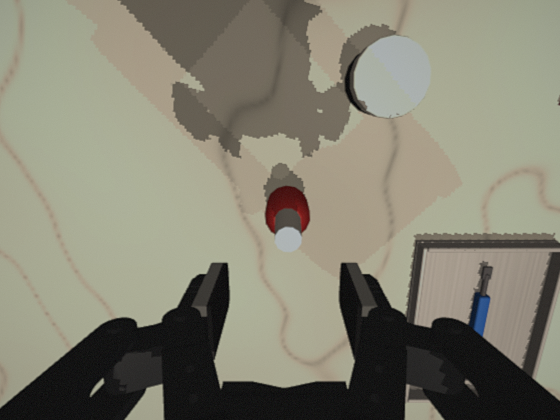

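Red cap top is at (288,239), roughly centred between the fingers (columns 228–342). The white lid is at (391,77), and the pusher is lying in the steel tray.

```bash
python3 - <<'E'
from go import *
c=cam("wrist",r.sense())
q=onz(c,(288,239),78);print(q,onz(c,(391,77),42)); plan(q[0],q[1],41,104)
E
```

```text
[ 405.7864749  -182.97466244   78.        ] [446.32864531 -74.10532692  42.        ]
t 9.2 at [ 401.8 -181.1  133. ] [1.799e+02 1.000e-01 1.039e+02] turn -0.1 then [-2.8  3.4 92. ] j [-31. -14. 116.   0.  78. -45.] gap 50.0 f [0.4 0.1 0.1]
```

```bash
python3 -m handwheel '[[-0.0025,0.003,0.02,0],[0,0,0.025,0],[0,0,0.02,0],[0,0,0.015,0],[0,0,0.01,0],[0,0,0,0],[0,0,0,0]]' 0.04
python3 go.py 405.3 -182.8 43 104
python3 -m handwheel '[[0,0,0,0],[0,0,0,0],[0,0,0,0],[0,0,0,0],[0,0,0,0],[0,0,0,0]]' 0 40
python3 -m handwheel '[[0,0,-0.01,0],[0,0,-0.02,0],[0,0,-0.03,0],[0,0,-0.03,0],[0,0,-0.01,0],[0,0,0,0],[0,0,0,0]]'
python3 - <<'E'
from go import *
a=np.radians(82); plan(653-35*np.cos(a),15-35*np.sin(a),130,104)
E
```

```text
time: 9.85
tool_pos: [405.3, -182.7, 42.8]
tcp_rot: [180.0, 0.0, 103.9]
ft_force: [0.4, -0.7, 0.2]
finger_gap: 40.0
grip_force: 0.0
t 9.8 at [ 405.3 -182.7   42.8] [180.    0.  103.9] turn -0.1 then [-0.1 -0.  -0.2] j [-31.  -6. 120.   0.  66. -45.] gap 40.0 f [ 0.4 -0.7  0.2]
time: 10.45
tool_pos: [405.4, -182.9, 43.2]
tcp_rot: [179.9, 0.1, 103.9]
ft_force: [-0.6, -0.9, 6.6]
finger_gap: 16.9
grip_force: 39.4
time: 11.15
tool_pos: [404.2, -182.2, 141.4]
tcp_rot: [-180.0, -0.0, 103.9]
ft_force: [-0.3, 0.6, -0.6]
finger_gap: 17.2
grip_force: 39.1
t 11.2 at [ 404.2 -182.2  141.4] [-180.    -0.   103.9] turn -0.1 then [ 98.7 276.   11.4] j [-31. -14. 115.  -0.  79. -45.] gap 17.2 f [-0.3  0.6 -0.6]
```

```bash
python3 -m handwheel '[[0.011,0.0307,0,0],[0.011,0.0307,0,0],[0.011,0.0307,0,0],[0.011,0.0307,0,0],[0.011,0.0307,0,0],[0.011,0.0307,0,0],[0.011,0.0307,0,0],[0.011,0.0307,0,0],[0.011,0.0307,0,0],[0,0,0,0]]'
python3 -m handwheel '[[0,0,0,0],[0,0,0,0]]'
python3 -c "
from go import *
im,c=snap('w4')
plan(648,-20,47,104)"
```

```text
time: 12.15
tool_pos: [649.8, -17.3, 138.8]
tcp_rot: [-179.8, -0.1, 104.0]
ft_force: [-0.9, 0.1, -0.1]
finger_gap: 17.0
grip_force: 39.3
time: 12.35
tool_pos: [647.7, -20.3, 140.6]
tcp_rot: [-179.8, -0.0, 103.9]
ft_force: [1.1, 0.7, -0.0]
finger_gap: 17.1
grip_force: 39.3
t 12.4 at [647.9 -20.5 141.2] [-179.9   -0.   103.9] turn -0.1 then [ 0.5  0.2 94.2] j [ -6.  18.  83.  -0.  79. -20.] gap 17.0 f [-0.2 -0.5 -0.9]
```

View pics/w4.png

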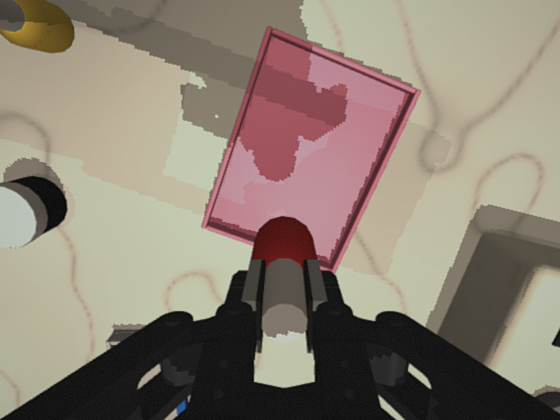

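The red bottle hangs straight over the near end of the pink tray. The tray's rim corners are at (269,28), (419,91), (333,270) and (205,227).

```bash
python3 - <<'E'
from go import *
c=cam("wrist",r.sense())
p=np.array([onz(c,u,18)[:2] for u in((269,28),(419,91),(333,270),(205,227))],np.float32);print(cv2.minAreaRect(p)); m=cv2.minAreaRect(p)[0]
a=np.radians(82); plan(m[0]-35*np.cos(a),m[1]-35*np.sin(a),47,104)
E
```

```text
((657.0496826171875, 16.120559692382812), (156.8790740966797, 116.57157897949219), 83.5003662109375)
t 12.4 at [647.9 -20.5 141.2] [-179.9   -0.   103.9] turn -0.1 then [ 0.9  4.6 94.2] j [ -6.  18.  83.  -0.  79. -20.] gap 17.0 f [-0.2 -0.5 -0.9]
```

```bash
python3 -m handwheel '[[0,0.003,0.02,0],[0,0,0.025,0],[0,0,0.02,0],[0,0,0.015,0],[0,0,0.007,0],[0,0,0.003,0],[0,0,0.0015,0],[0,0,0,0],[0,0,0,0]]'
python3 -m handwheel '[[0,0,0.001,0],[0,0,0.001,0],[0,0,0,0]]'
```

```text
time: 13.3
tool_pos: [652.8, -19.3, 52.0]
tcp_rot: [179.9, 0.0, 103.9]
ft_force: [0.5, -0.7, -1.1]
finger_gap: 17.1
grip_force: 39.3
time: 13.6
tool_pos: [652.0, -19.2, 48.8]
tcp_rot: [-180.0, -0.0, 103.9]
ft_force: [-0.0, -0.0, -1.5]
finger_gap: 17.6
grip_force: 39.3
```

```bash
python3 -m handwheel '[[0,0,0.001,0],[0,0,0.001,0],[0,0,0,0],[0,0,0,0]]'
```

```text
time: 14.0
tool_pos: [652.2, -19.2, 47.3]
tcp_rot: [180.0, 0.0, 103.9]
ft_force: [-1.5, 0.6, 4.6]
finger_gap: 16.8
grip_force: 39.9
```

Contact felt (4.6 N), so I'll release and go for the yellow bottle.

```bash
python3 -m handwheel '[[0,0,0,0],[0,0,0,0],[0,0,0,0],[0,0,0,0]]' 0.045
python3 -m handwheel '[[0,0,-0.02,0],[0,0,-0.03,0],[0,0,-0.03,0],[0,0,-0.015,0],[0,0,0,0],[0,0,0,0]]'
python3 go.py 449 65.5 141 104
```

```text
time: 14.4
tool_pos: [652.0, -19.2, 46.7]
tcp_rot: [-180.0, -0.0, 103.9]
ft_force: [-0.6, -1.3, -0.5]
finger_gap: 45.1
grip_force: 0.0
time: 15.0
tool_pos: [651.7, -19.2, 140.9]
tcp_rot: [-180.0, -0.0, 103.9]
ft_force: [-0.5, -0.1, -0.5]
finger_gap: 45.3
grip_force: 0.0
t 15.0 at [651.7 -19.2 140.9] [-180.    -0.   103.9] turn -0.1 then [ 1.312e+02 -1.762e+02 -1.000e-01] j [ -6.  19.  82.   0.  79. -20.] gap 45.3 f [-0.5 -0.1 -0.5]
```

```bash
python3 -m handwheel '[[0.0187,-0.0252,0,0],[0.0187,-0.0252,0,0],[0.0187,-0.0252,0,0],[0.0187,-0.0252,0,0],[0.0187,-0.0252,0,0],[0.0187,-0.0252,0,0],[0.0187,-0.0252,0,0],[0,0,0,0],[0,0,0,0],[0,0,0,0]]'
python3 -c "
from go import *
im,c=snap('w5')
plan(449,65.5,43,104)"
```

```text
time: 16.0
tool_pos: [449.4, 65.2, 141.1]
tcp_rot: [-179.9, -0.0, 103.9]
ft_force: [0.2, -0.3, 0.4]
finger_gap: 45.1
grip_force: 0.0
t 16.1 at [449.7  65.1 141.3] [-180.    -0.   103.9] turn -0.1 then [ 0.5 -0.6 98.3] j [  2. -12. 114.  -0.  78. -12.] gap 45.1 f [0.3 0.2 0.2]
```

View pics/w5.png

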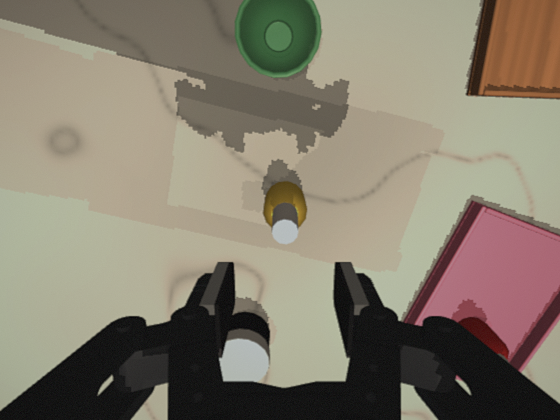

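The yellow cap top is at (285,231), between the fingers; the dish is far ahead at (278,33).

```bash
python3 - <<'E'
from go import *
q=onz(cam("wrist",r.sense()),(285,231),78);print(q); plan(q[0],q[1],43,104)
E
```

```text
[451.30888598  64.872352    78.        ]
t 16.1 at [449.7  65.1 141.3] [-180.    -0.   103.9] turn -0.1 then [-0.7  1.5 98.3] j [  2. -12. 114.  -0.  78. -12.] gap 45.1 f [0.3 0.2 0.2]
```

```bash
python3 -m handwheel '[[0,0.001,0.025,0],[0,0,0.025,0],[0,0,0.025,0],[0,0,0.015,0],[0,0,0.008,0],[0,0,0,0],[0,0,0,0]]' 0.04
python3 -m handwheel '[[0,0,0,0],[0,0,0,0],[0,0,0,0],[0,0,0,0],[0,0,0,0],[0,0,0,0]]' 0 40
python3 -m handwheel '[[0,0,-0.01,0],[0,0,-0.02,0],[0,0,-0.03,0],[0,0,-0.03,0],[0,0,-0.01,0],[0,0,0,0],[0,0,0,0]]'
python3 - <<'E'
from go import *
a=np.radians(82); plan(656+35*np.cos(a),16+35*np.sin(a),141,104)
E
```

```text
time: 16.75
tool_pos: [451.0, 65.5, 44.5]
tcp_rot: [180.0, 0.0, 103.9]
ft_force: [-0.4, 0.6, 0.6]
finger_gap: 40.2
grip_force: 0.0
time: 17.35
tool_pos: [451.3, 65.7, 44.9]
tcp_rot: [179.9, 0.0, 103.9]
ft_force: [-0.3, 0.3, 6.3]
finger_gap: 16.9
grip_force: 39.4
time: 18.05
tool_pos: [449.7, 65.7, 142.9]
tcp_rot: [-179.9, -0.0, 103.9]
ft_force: [-0.7, -0.5, -0.1]
finger_gap: 17.0
grip_force: 39.1
t 18.1 at [449.7  65.7 142.9] [-179.9   -0.   103.9] turn -0.1 then [-65.6 201.2   1.9] j [  2. -12. 114.  -0.  79. -12.] gap 17.0 f [-0.7 -0.5 -0.1]
```

```bash
python3 -m handwheel '[[-0.0094,0.0287,0,0],[-0.0094,0.0287,0,0],[-0.0094,0.0287,0,0],[-0.0094,0.0287,0,0],[-0.0094,0.0287,0,0],[-0.0094,0.0287,0,0],[-0.0094,0.0287,0,0],[0,0,0,0],[0,0,0,0],[0,0,0,0]]'
python3 -m handwheel '[[0,0,0.025,0],[0,0,0.025,0],[0,0,0.02,0],[0,0,0.015,0],[0,0,0.004,0],[0,0,0.002,0],[0,0,0,0],[0,0,0,0]]'
python3 go.py 661 50.6 48.3 104
```

```text
time: 19.05
tool_pos: [659.6, 50.2, 142.3]
tcp_rot: [-179.8, -0.0, 103.9]
ft_force: [-0.9, 0.7, -0.2]
finger_gap: 16.7
grip_force: 39.3
time: 19.85
tool_pos: [662.1, 50.1, 54.4]
tcp_rot: [179.9, 0.0, 103.9]
ft_force: [0.0, 1.0, 0.4]
finger_gap: 16.8
grip_force: 39.3
t 19.9 at [662.1  50.1  54.4] [179.9   0.  103.9] turn -0.1 then [ 0.7 -1.   6.1] j [ -0.  25.  83.   0.  71. -14.] gap 16.8 f [0.  1.  0.4]
```

```bash
python3 -m handwheel '[[0,0,0.002,0],[0,0,0.001,0],[0,0,0.001,0],[0,0,0,0],[0,0,0,0]]'
python3 -m handwheel '[[0,0,0.001,0],[0,0,0.0005,0],[0,0,0,0],[0,0,0,0]]'
```

```text
time: 20.35
tool_pos: [661.3, 50.1, 49.0]
tcp_rot: [180.0, 0.0, 103.9]
ft_force: [-0.1, 0.1, 1.1]
finger_gap: 16.8
grip_force: 39.4
time: 20.75
tool_pos: [661.5, 50.1, 48.9]
tcp_rot: [180.0, 0.0, 103.9]
ft_force: [-4.4, -0.3, 10.4]
finger_gap: 16.8
grip_force: 40.5
```

```bash
python3 -m handwheel '[[0,0,0,0],[0,0,0,0],[0,0,0,0],[0,0,0,0]]' 0.045
python3 -m handwheel '[[0,0,-0.02,0],[0,0,-0.03,0],[0,0,-0.03,0],[0,0,-0.01,0],[0,0,0,0],[0,0,0,0]]'
python3 go.py 445.5 -74 138 104
```

```text
time: 21.15
tool_pos: [661.0, 50.1, 47.0]
tcp_rot: [-180.0, -0.0, 103.9]
ft_force: [-0.3, -0.4, 0.0]
finger_gap: 45.1
grip_force: 0.0
time: 21.75
tool_pos: [660.5, 50.1, 136.0]
tcp_rot: [-179.9, -0.0, 103.9]
ft_force: [0.6, -0.2, -0.5]
finger_gap: 45.1
grip_force: 0.0
t 21.8 at [660.5  50.1 136. ] [-179.9   -0.   103.9] turn -0.1 then [ -68.4 -238.7   -2. ] j [ -0.  20.  80.  -0.  79. -14.] gap 45.1 f [ 0.6 -0.2 -0.5]
```

```bash
python3 -m handwheel '[[-0.0085,-0.0298,0,0],[-0.0085,-0.0298,0,0],[-0.0085,-0.0298,0,0],[-0.0085,-0.0298,0,0],[-0.0085,-0.0298,0,0],[-0.0085,-0.0298,0,0],[-0.0085,-0.0298,0,0],[-0.0085,-0.0298,0,0],[0,0,0,0],[0,0,0,0]]' 0.08
python3 -c "
from go import *
im,c=snap('w6')
plan(445.5,-74,16,104)"
```

```text
time: 22.75
tool_pos: [445.0, -73.2, 135.8]
tcp_rot: [-179.9, -0.1, 103.8]
ft_force: [0.5, 0.9, 0.4]
finger_gap: 79.5
grip_force: 0.0
t 22.8 at [445.6 -73.  136.2] [-1.799e+02 -1.000e-01  1.039e+02] turn -0.1 then [ -1.   -0.4 120.2] j [-16. -12. 115.   0.  78. -30.] gap 79.6 f [-0.3 -0.4  0.6]
```

View pics/w6.png

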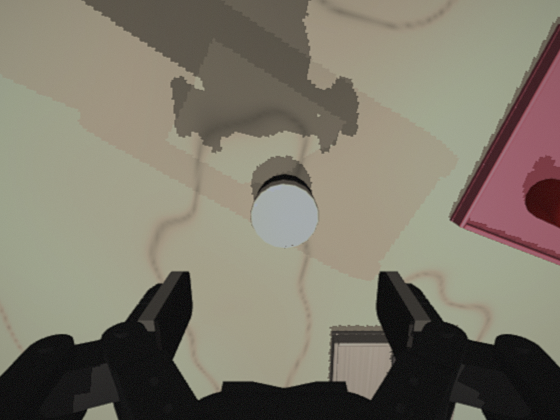

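The white lid is centred at (285,213), midway between the open fingers (190 and 377), so I can go straight down.

```bash
python3 -c "
from go import *
print(onz(cam('wrist',r.sense()),(285,213),42))"
python3 -m handwheel '[[-0.001,0,0.03,0],[0,0,0.03,0],[0,0,0.025,0],[0,0,0.02,0],[0,0,0.01,0],[0,0,0.005,0],[0,0,0,0],[0,0,0,0]]'
python3 -m handwheel '[[0,0,0,0],[0,0,0,0],[0,0,0,0],[0,0,0,0],[0,0,0,0],[0,0,0,0]]' 0 40
python3 -m handwheel '[[0,0,-0.01,0],[0,0,-0.02,0],[0,0,-0.03,0],[0,0,-0.03,0],[0,0,-0.03,0],[0,0,0,0],[0,0,0,0]]'
python3 go.py 613.5 242 135 104
```

```text
[446.76400098 -71.05293784  42.        ]
time: 23.6
tool_pos: [447.3, -74.3, 18.3]
tcp_rot: [179.9, 0.0, 103.9]
ft_force: [-0.9, -0.7, 0.1]
finger_gap: 80.0
grip_force: 0.0
time: 24.2
tool_pos: [447.1, -74.4, 18.6]
tcp_rot: [179.9, 0.0, 103.9]
ft_force: [-3.2, 1.1, 6.7]
finger_gap: 48.3
grip_force: 40.2
time: 24.9
tool_pos: [447.0, -74.4, 138.6]
tcp_rot: [179.9, 0.1, 103.9]
ft_force: [-0.1, -1.0, -0.7]
finger_gap: 48.0
grip_force: 41.6
t 24.9 at [447.  -74.4 138.6] [1.799e+02 1.000e-01 1.039e+02] turn -0.1 then [266.7 238.1   3.6] j [-16. -12. 114.   0.  78. -30.] gap 48.0 f [-0.1 -1.  -0.7]
```

```bash
python3 -m handwheel '[[0.0267,0.0238,0,0],[0.0267,0.0238,0,0],[0.0267,0.0238,0,0],[0.0267,0.0238,0,0],[0.0267,0.0238,0,0],[0.0267,0.0238,0,0],[0.0267,0.0238,0,0],[0.0267,0.0238,0,0],[0.0267,0.0238,0,0],[0.0267,0.0238,0,0]]'
python3 -m handwheel '[[0,0,0,0],[0,0,0,0],[0,0,0,0]]'
python3 -c "
from go import *
im,c=snap('w7')
plan(613.5,242,22.4,104)"
```

```text
time: 25.9
tool_pos: [612.4, 243.2, 135.0]
tcp_rot: [-179.8, 0.0, 103.9]
ft_force: [1.3, -0.7, 0.2]
finger_gap: 48.5
grip_force: 41.6
time: 26.2
tool_pos: [612.2, 241.3, 135.9]
tcp_rot: [-179.9, 0.0, 103.9]
ft_force: [-0.3, 0.3, -1.8]
finger_gap: 48.0
grip_force: 41.8
t 26.2 at [612.4 241.2 136.5] [-179.9    0.   103.9] turn -0.1 then [  0.5   1.3 114.1] j [17. 20. 81. -0. 79.  3.] gap 48.1 f [-0.7 -0.2 -0.2]
```

View pics/w7.png

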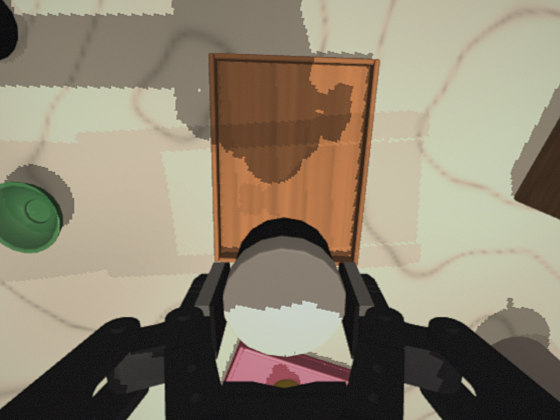

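The white jar is held level over the near end of the wooden tray. The tray's rim corners are at (210,54), (379,61), (357,264) and (215,262).

```bash
python3 - <<'E'
from go import *
c=cam("wrist",r.sense())
p=np.array([onz(c,u,18)[:2] for u in((210,54),(379,61),(357,264),(215,262))],np.float32);print(cv2.minAreaRect(p)); m=np.array(cv2.minAreaRect(p)[0])
d=np.array([-np.sin(np.radians(12)),np.cos(np.radians(12))]);print(m+30*d); q=m-30*d; plan(*q,22.4,104)
E
```

```text
((610.942626953125, 269.6705322265625), (118.71288299560547, 159.4061279296875), 11.676176071166992)
[604.70527623 299.01496025]
t 26.2 at [612.4 241.2 136.5] [-179.9    0.   103.9] turn -0.1 then [ -2.    4.5 114.1] j [17. 20. 81. -0. 79.  3.] gap 48.1 f [-0.7 -0.2 -0.2]
```

```bash
python3 -m handwheel '[[-0.002,0.004,0.03,0],[0,0,0.03,0],[0,0,0.025,0],[0,0,0.016,0],[0,0,0.007,0],[0,0,0.002,0],[0,0,0,0],[0,0,0,0]]'
python3 -m handwheel '[[0,0,0.001,0],[0,0,0.001,0],[0,0,0,0],[0,0,0,0]]'
```

```text
time: 27.05
tool_pos: [618.7, 241.6, 29.2]
tcp_rot: [179.8, -0.0, 103.9]
ft_force: [0.5, 0.9, -1.0]
finger_gap: 47.6
grip_force: 41.8
time: 27.45
tool_pos: [617.5, 241.3, 25.4]
tcp_rot: [180.0, 0.0, 103.9]
ft_force: [1.0, 0.3, -1.6]
finger_gap: 48.6
grip_force: 41.8
```

```bash
python3 -m handwheel '[[0,0,0.001,0],[0,0,0.001,0],[0,0,0,0],[0,0,0,0]]'
python3 -m handwheel '[[0,0,0.001,0],[0,0,0,0],[0,0,0,0]]'
```

```text
time: 27.85
tool_pos: [617.5, 241.2, 23.3]
tcp_rot: [-180.0, 0.0, 103.9]
ft_force: [-1.5, 0.8, -1.7]
finger_gap: 48.3
grip_force: 41.8
time: 28.15
tool_pos: [617.7, 241.3, 22.8]
tcp_rot: [180.0, -0.0, 103.9]
ft_force: [-2.1, -0.1, 3.1]
finger_gap: 48.4
grip_force: 42.1
```

```bash
python3 -m handwheel '[[0,0,0,0],[0,0,0,0],[0,0,0,0],[0,0,0,0]]' 0.065
python3 -m handwheel '[[0,0,-0.015,0],[0,0,-0.03,0],[0,0,-0.03,0],[0,0,-0.03,0],[0,0,-0.01,0],[0,0,0,0],[0,0,0,0]]'
python3 go.py 368.8 315.8 137 104
```

```text
time: 28.55
tool_pos: [617.5, 241.2, 22.3]
tcp_rot: [-180.0, -0.0, 103.9]
ft_force: [0.3, 0.2, 0.1]
finger_gap: 65.0
grip_force: 0.0
time: 29.25
tool_pos: [617.0, 241.1, 136.5]
tcp_rot: [-179.9, 0.0, 103.9]
ft_force: [0.0, 0.3, -0.1]
finger_gap: 64.9
grip_force: 0.0
t 29.2 at [617.  241.1 136.5] [-179.9    0.   103.9] turn -0.1 then [ 132.5 -222.8   -0.5] j [17. 20. 80.  0. 79.  3.] gap 64.9 f [ 0.   0.3 -0.1]
```

```bash
python3 -m handwheel '[[0.0147,-0.0247,0,0],[0.0147,-0.0247,0,0],[0.0147,-0.0247,0,0],[0.0147,-0.0247,0,0],[0.0147,-0.0247,0,0],[0.0147,-0.0247,0,0],[0.0147,-0.0247,0,0],[0.0147,-0.0247,0,0],[0.0147,-0.0247,0,0],[0,0,0,0]]' 0.08
python3 -m handwheel '[[0,0,0,0],[0,0,0,0]]'
python3 -c "
from go import *
im,c=snap('w8')
k=blob(im,(230,160,340,270),'pink','red','red2'); e=cv2.minEnclosingCircle(k);print(e,onz(c,e[0],42))
plan(369,316,18,104)"
```

```text
time: 30.25
tool_pos: [366.0, 316.1, 134.9]
tcp_rot: [-179.7, 0.1, 104.0]
ft_force: [-0.1, 0.0, 0.2]
finger_gap: 79.7
grip_force: 0.0
time: 30.45
tool_pos: [370.2, 315.7, 136.5]
tcp_rot: [-179.9, 0.0, 103.9]
ft_force: [1.0, 1.1, -0.3]
finger_gap: 80.3
grip_force: 0.0
((283.9566650390625, 211.56265258789062), 33.70044708251953) [370.36869517 318.2745458   42.        ]
t 30.5 at [370.4 315.7 136.8] [-180.     0.   103.9] turn -0.1 then [  0.6  -1.3 118.8] j [ 34.  -6. 109.  -0.  77.  21.] gap 80.3 f [-0.5  0.1  0.8]
```

View pics/w8.png

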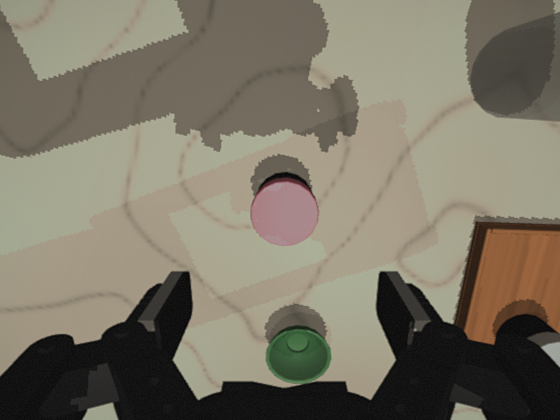

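The pink lid at (284,212) is centred between the fingers. The dish at (298,355) is clear of them, as is the dispenser at the upper right.

```bash
python3 -m handwheel '[[0.001,0,0.03,0],[0,0,0.03,0],[0,0,0.025,0],[0,0,0.02,0],[0,0,0.01,0],[0,0,0.005,0],[0,0,0,0],[0,0,0,0]]'
python3 -m handwheel '[[0,0,0,0],[0,0,0,0],[0,0,0,0],[0,0,0,0],[0,0,0,0],[0,0,0,0]]' 0 40
python3 -m handwheel '[[0,0,-0.01,0],[0,0,-0.02,0],[0,0,-0.03,0],[0,0,-0.03,0],[0,0,-0.03,0],[0,0,0,0],[0,0,0,0]]'
python3 go.py 604.7 299.5 138 104
```

```text
time: 31.3
tool_pos: [370.6, 317.6, 18.4]
tcp_rot: [179.9, -0.0, 103.9]
ft_force: [-0.0, -0.4, 0.8]
finger_gap: 79.9
grip_force: 0.0
time: 31.9
tool_pos: [370.3, 317.6, 18.7]
tcp_rot: [179.9, -0.0, 103.9]
ft_force: [-1.9, -2.1, 7.6]
finger_gap: 48.2
grip_force: 40.4
time: 32.6
tool_pos: [370.3, 317.6, 138.7]
tcp_rot: [179.9, -0.1, 103.9]
ft_force: [-0.1, -0.1, -1.0]
finger_gap: 48.1
grip_force: 41.5
t 32.6 at [370.3 317.6 138.7] [ 1.799e+02 -1.000e-01  1.039e+02] turn -0.1 then [-74.3 223.1   0.7] j [ 35.  -7. 109.   0.  77.  21.] gap 48.1 f [-0.1 -0.1 -1. ]
```

```bash
python3 -m handwheel '[[-0.0093,0.0279,0,0],[-0.0093,0.0279,0,0],[-0.0093,0.0279,0,0],[-0.0093,0.0279,0,0],[-0.0093,0.0279,0,0],[-0.0093,0.0279,0,0],[-0.0093,0.0279,0,0],[-0.0093,0.0279,0,0],[0,0,0,0],[0,0,0,0]]'
python3 -m handwheel '[[0,0,0,0]]'
python3 go.py 604.7 299.5 22.6 104
```

```text
time: 33.6
tool_pos: [603.4, 297.9, 135.0]
tcp_rot: [-179.8, 0.0, 103.9]
ft_force: [-0.2, -0.2, -0.1]
finger_gap: 48.3
grip_force: 41.6
time: 33.7
tool_pos: [602.9, 298.5, 136.0]
tcp_rot: [-179.9, 0.0, 103.9]
ft_force: [-0.1, 0.6, 0.0]
finger_gap: 48.3
grip_force: 41.6
t 33.7 at [602.9 298.5 136. ] [-179.9    0.   103.9] turn -0.1 then [  0.5   2.  113.4] j [22. 22. 78.  0. 80.  8.] gap 48.3 f [-0.1  0.6  0. ]
```

```bash
python3 -m handwheel '[[0.002,0.001,0.03,0],[0,0,0.03,0],[0,0,0.025,0],[0,0,0.016,0],[0,0,0.007,0],[0,0,0.002,0],[0,0,0.001,0],[0,0,0,0],[0,0,0,0],[0,0,0,0]]'
python3 -m handwheel '[[0,0,0.001,0],[0,0,0.001,0],[0,0,0,0],[0,0,0,0]]'
```

```text
time: 34.7
tool_pos: [605.4, 301.0, 27.4]
tcp_rot: [179.9, -0.0, 103.9]
ft_force: [-1.7, 0.4, -1.3]
finger_gap: 48.4
grip_force: 41.6
time: 35.1
tool_pos: [604.6, 300.7, 24.2]
tcp_rot: [-180.0, 0.0, 103.9]
ft_force: [-0.8, 0.5, -0.4]
finger_gap: 48.1
grip_force: 41.6
```

```bash
python3 -m handwheel '[[0,0,0.001,0],[0,0,0.001,0],[0,0,0,0],[0,0,0,0]]'
```

```text
time: 35.5
tool_pos: [604.8, 300.8, 22.8]
tcp_rot: [180.0, -0.0, 103.9]
ft_force: [-2.0, -0.9, 2.5]
finger_gap: 48.5
grip_force: 41.9
```

Contact. I'll release, lift, back the arm off and look.

```bash
python3 -m handwheel '[[0,0,0,0],[0,0,0,0],[0,0,0,0],[0,0,0,0]]' 0.065
python3 -m handwheel '[[0,0,-0.015,0],[0,0,-0.03,0],[0,0,-0.03,0],[0,0,-0.03,0],[0,0,-0.03,0],[0,0,-0.03,0],[0,0,-0.02,0],[0,0,0,0],[0,0,0,0]]'
python3 -m handwheel '[[0,-0.03,0,0],[0,-0.03,0,0],[0,-0.03,0,0],[0,-0.03,0,0],[0,-0.03,0,0],[0,-0.03,0,0],[0,-0.03,0,0],[0,0,0,0],[0,0,0,0],[0,0,0,0]]'
python3 - <<'E'
from h import *
T=r.snapshot("top");S=r.snapshot("scene")
a=cv2.resize(T[140:290,120:430],(790,382),interpolation=2);cv2.imwrite("pics/fin_t.png",a[:,:,::-1])
b=cv2.resize(S[100:390,90:420],(680,598),interpolation=2);cv2.imwrite("pics/fin_s.png",b[:,:,::-1])
E
```

```text
time: 35.9
tool_pos: [604.7, 300.8, 22.2]
tcp_rot: [-180.0, 0.0, 103.9]
ft_force: [-0.3, -0.1, 0.7]
finger_gap: 64.9
grip_force: 0.0
time: 36.8
tool_pos: [605.1, 301.0, 208.6]
tcp_rot: [179.9, -0.0, 103.9]
ft_force: [-0.4, -0.8, -0.5]
finger_gap: 65.4
grip_force: 0.0
time: 37.8
tool_pos: [401.3, 250.3, 206.9]
tcp_rot: [-180.0, 0.0, 103.9]
ft_force: [0.3, 0.6, 0.4]
finger_gap: 64.8
grip_force: 0.0
```

View pics/fin_t.png

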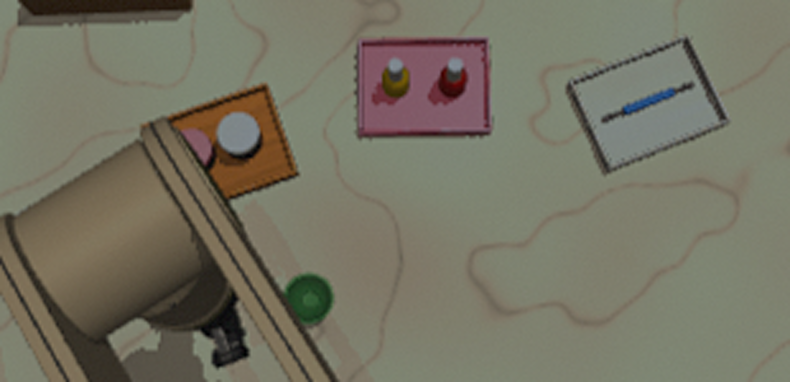

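View pics/fin_s.png

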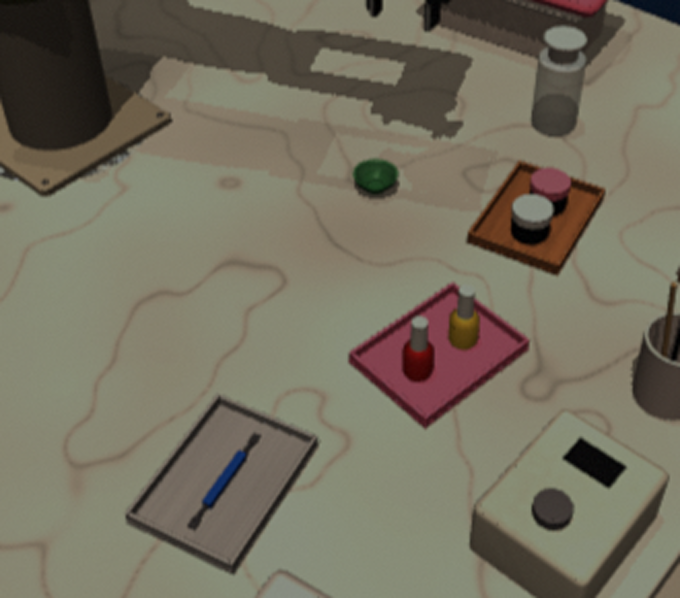

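Both views show everything in place: the pusher lies flat in the middle of the steel tray, both bottles stand in the pink tray, and both jars stand in the wooden tray. The dish and dispenser look unmoved and the gripper is clear.

```bash
python3 -c "
from bench import r
print(r.hand_in())"
```

```text
the job is handed in; nothing more can be done
None
```

I sorted all five items into their trays and handed the job in at about 38 s of the 106 s limit; the final pictures show everything in place and the dish and dispenser looking unmoved, but the hand-in call gave no verdict.

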